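# Lock a bayonet filter cartridge into the water unit

## Task

Pick up the filter cartridge that has the flat grip fin on top and fit it into the steel bayonet collar on the low water unit: find the slots for its two lugs by feel, press it down against the spring, twist it clockwise to the stop and let go, so that it pops up into its lock. Work gently, never bearing on the unit hard enough to strain it, and leave the other things on the bench where they stand.

Things in the scene. Friction and masses are not known exactly. Their poses are not given: they have to be found in the camera images.
- cartridge: The white plastic cartridge to fit, 0.2 to 0.35 kg, 112 mm tall, standing upright and loose on the bench. Origin: centre of its underside; z up its axis. Neck 44 mm in diameter (z 0 to 34 mm, chamfered foot), barrel 56 mm in diameter (z 34 to 84 mm). Two lugs on the neck at +x and -x: 10 mm wide, z 10 to 16 mm, tips 29 mm from the axis. A half turn makes no difference.
- fin (a point): Middle of the flat grey grip fin on top of the cartridge, 98 mm above its underside, axes as the cartridge's. The fin is 50 mm long along x (in line with the lugs), 14 mm thick along y and 28 mm tall, from the barrel's top to the cartridge's top.
- unit: The water unit, fixed: a low white box 200 mm (x) by 180 mm (y), 50 mm tall, a round steel bayonet collar centred on its top. Origin: centre of the underside; z up; dark display on the -x side. It is strained if the cartridge bears on it with more than 60 N, contacts added up (two lugs and plate): about 1 N m of twist on the stop. The stop shows clearly at 0.3 N m; turn in small steps near it.
- collar_top (a point): Centre of the collar's top face, 95 mm above the bench; axes as the unit's. Collar 77 mm across, bore 47 mm. Two slots open upward, 180 degrees apart, 13 mm wide, let the lugs down through a 10 mm thick ledge. The line of the slots lies anywhere within 0.4 rad either way of the unit's x axis: no reading gives it, it must be felt or seen from above. The collar does not turn.
- collar_track (a point): Where the cartridge's underside must be, or up to 3.5 mm lower (hard bottom), for its lugs to pass under the ledge: on the collar's axis, 26 mm below its top face. The underside is 16 mm above this when the lugs rest on the top face off the slots, 9 mm above when they are in the slots and the neck meets the sprung plate, which pushes up with 4.5 N there and 11 N at this point.
- collar_lock (a point): Where the cartridge's underside is when locked: on the collar's axis, 22 mm below its top face. With the lugs under the ledge the cartridge turns clockwise seen from above, not the other way, 1.31 rad from the slots to a solid stop; let go there, the spring lifts its lugs 4 mm into pockets and it is locked. It may be let go and gripped again on the way.
- spare: Bystander: a cartridge of another type, same white neck and barrel, no lugs, with a round grey knob 34 mm in diameter on top; 104 mm tall. It and the cartridge to be fitted may stand in either's place. Origin: centre of the underside.
- flask: Bystander: stoppered conical glass flask, 84 mm wide, 154 mm tall. Origin: centre of the underside.
- beaker: Bystander: small empty glass beaker, 50 mm wide, 70 mm tall. Origin: centre of the underside.
- bottle: Bystander: amber reagent bottle, 68 mm wide, 150 mm tall. Origin: centre of the underside.
- jar: Bystander: low white jar with a blue cap, 60 mm wide, 75 mm tall. Origin: centre of the underside.
Not all that is in view belongs to the job. Leave any green or turquoise look-alike of the cartridge alone.

How it is judged:
By the outcome, as a careful person would: the job done as asked, in the order asked, and still so for the second after the job is handed in, with the robot touching nothing.
It also fails if it takes over 64 s, if anything falls off the work surface, if the arm or the gripper's body presses on something with over 40 N, if the wrist force passes 120 N, or if a joint passes its speed limit or range.

## Robot

A 6-joint arm with a two-finger parallel gripper is mounted at the origin on the work surface. World frame = base frame: x ahead of the robot, y to its left, z up, the work surface at z = 0. Lengths are in m, angles in rad, forces in N, time in s.
With the tool pointing down it reaches from about 0.225 to 0.725 m from the base axis. Payload 3.1 kg.
Tool frame: the origin (TCP) lies at the very end of the fingers, on their centre line; the grasp point (between the pads) lies robot.tcp_to_grasp behind it (robot.tcp_to_grasp is the distance from the TCP to the grasp point, in m); x points along the fingers, z is the direction in which the jaws open and shut, and the axes are right-handed (so a half turn about x gives the same grasp; the last joint's range is limited). The gripper opens to 85 mm and grips with 20 to 120 N. Pads are 22 mm wide; open, the fingers measure 114 mm over their backs; the gripper's body (76 mm by 85 mm) begins 54 mm behind the grasp point. The pads swing forward as they close: fully open they stand 13 mm farther back than shut.
Start: joints at [1.032, 0.048, 0.099, 1.622, 0, 1.443], TCP at [0.21, 0.481, 0.231] pointing down, gripper open.
Joint ranges: [-2.91, 2.91], [-0.99, 1.94], [-1.21, 1.42], [-2.12, 2.29], [-1.49, 1.47], [-3.14, 3.14]. Speed limits (rad/s): [2.79, 2.79, 3.14, 3.14, 3.14, 3.14].

## Interface

Orientations are given as [roll, pitch, yaw] about the fixed x, y, z axes, in that order (R = Rz(yaw) Ry(pitch) Rx(roll)).
In Python, from rig import robot gives the robot as it stands.
- The arm moves only by the tool carry_out, never from a script. Its argument "steps" is a list of rows, each an object with "xyz": the shift along the tool's x, y, z in m, a list of three; "yaw": the turn about the tool's x in rad. A call has 1 to 20 rows; each row shifts and turns the commanded pose from where the row before left it, along the tool's axes as they then stand; what a row does not reach is not made up. A row lasts 1/8 s, in which the tool goes at most 62.5 mm and 10.7 degrees, less where a joint would pass 70% of its speed; a pose out of reach is approached as far as the arm can. A call with a gripper value outside its range is refused whole. "fingers" is the opening, from 0 (shut) to 1 (fully open), set as the call begins (left out, the last holds). The fingers move at their own pace and stop on an object; "newtons" is the grip in N (left out, the last holds). Time passes only in rows, so rows that do not move let the fingers close. It gives the time, the measured TCP pose, the force and the opening at its end, in the units of the state.
- robot.state(): the state, without advancing time (a new reading comes with each control period).
- robot.snapshot(name): name is "scene" or "top"; returns a dict with "image" (400x640x3 uint8, red, green, blue), "z_map" (400x640 float32, m along the optical axis (not along the pixel's ray), 0 where there is no reading), "vertical_fov" (degrees; the focal length in pixels is half the picture's height over the tangent of half this angle, whatever the lens; pixels are square), "cx", "cy" (the principal point, pixels), "distortion" ([k1, k2, p1, p2, k3] as OpenCV has them; the pictures are not rectified), "rvec" (rotation vector, rad) and "tvec" (3), from world to camera coordinates, as OpenCV has them. Camera axes: x right, y down, z forward; pixel columns grow to the right and rows downward; lengths in m; the calibration is good to about 2 mm. A picture is of the moment at which its call begins.
- robot.close_job(): hands the job in, once; it reports no verdict.
Trained networks look in the newest picture that a camera, given by its name, has taken for a name from the list of things; names that differ only in an ending like _2 or _b are one class to them, and where a whole thing is asked for, a point or a joint stands for the part that bears it (a point fixed in the world has none). Each returns a list of dicts, best first, with "p" (0 to 1); they miss things now and then, are a little off and sometimes report something else, mostly with a low value. They report only what shows in the picture. A call takes as long as a camera call. They do not tell look-alikes from the thing itself.
- robot.boxes_of(camera, query): "xyz" ([x, y, z] in m, in the coordinates of the camera as it stood for that picture, good to about 4 mm: the middle of the surface that is visible of it).
The state is a dict: "t": time; "joints": joint angles; "qd": joint speeds; "effort": joint torques, N m; "position": TCP position; "tcp_rot": TCP orientation; "contact_force": force on the tool from outside, world axes, zero at the start; "torque": the same for the moment, N m; "gripper_width": finger opening in m.
Only numpy, scipy, OpenCV 4.12 (cv2) and the standard library are available. Lean on these libraries where they do the work, as an engineer would, in place of code of your own. Each camera call takes 0.05 s, during which the arm holds its last target. There are 200 camera calls.

## Working session

There is one attempt and no reset: what is moved stays moved. The work goes in short steps, Python scripts to look and compute and a tool call to move; the robot and the scene stay as the last step left them, time stands still between calls to the robot, and variables do not carry over. Pictures are saved under pics/ and viewed, about 8 in all and at most 12, crops included, and the job is handed in when it is done.

Besides the shell and the picture viewer there is one more tool, called after "Request:" by a JSON object that holds its "fn" and its "kwargs", one argument or row to a line. carry_out: Moves the arm, as the interface text tells. Its arguments: {"type":"object","properties":{"steps":{"type":"array","items":{"type":"object","properties":{"xyz":{"type":"array","items":{"type":"number"}},"yaw":{"type":"number"}}}},"fingers":{"type":"number"},"newtons":{"type":"number"}},"required":["steps"]}

```bash
mkdir -p pics; cat > h.py <<'E'
import numpy as np, cv2
from rig import robot
def K(s):
    f=200/np.tan(np.radians(s["vertical_fov"])/2); return np.array([[f,0,s["cx"]],[0,f,s["cy"]],[0,0,1.]])
def snap(n):
    return robot.snapshot(n)
def cloud(s):
    v,u=np.mgrid[0:400,0:640]; p=cv2.undistortPoints(np.stack([u,v],-1).reshape(-1,1,2).astype(np.float64),K(s),np.array(s["distortion"],float)).reshape(400,640,2)
    z=s["z_map"].astype(float); c=np.dstack([p[...,0]*z,p[...,1]*z,z]); return toW(s,c)
def toW(s,c):
    R=cv2.Rodrigues(np.array(s["rvec"],float))[0]; return (np.asarray(c)-np.ravel(s["tvec"]))@R
def toPix(s,P):
    return cv2.projectPoints(np.array(P,float).reshape(-1,3),np.array(s["rvec"],float),np.array(s["tvec"],float),K(s),np.array(s["distortion"],float))[0].reshape(-1,2)
E
python3 - <<'E'
from h import *
st=robot.state(); print(st, robot.tcp_to_grasp)
for c in("scene","top"):
    s=snap(c); cv2.imwrite(f"pics/{c}0.png",s["image"][...,::-1])
    print(c,"cam at",toW(s,[0,0,0]))
    for q in("cartridge","fin","unit","collar_top","spare","flask","beaker","bottle","jar"):
        for d in robot.boxes_of(c,q)[:3]:
            w=toW(s,d["xyz"]); print(q,round(d["p"],2),w.round(3),toPix(s,w).round(0))
E
```

```text
{'t': 0.0, 'joints': array([1.03217253e+00, 4.87526478e-02, 9.75652741e-02, 1.62199535e+00,
       1.52843672e-05, 1.44300120e+00]), 'qd': array([ 0.00082486,  0.00244014,  0.0007192 ,  0.00011498, -0.00072908,
        0.00057157]), 'effort': array([ 8.74379457e-04, -3.38779056e+01,  3.20015788e+01,  2.01043283e-02,
       -1.03646298e-04, -7.75989406e-06]), 'position': array([0.20935328, 0.48077677, 0.23009985]), 'tcp_rot': array([ 3.00739283,  1.56840988, -2.11582484]), 'contact_force': array([ 0.25530986, -0.02946008, -0.14995197]), 'torque': array([ 0.0076287 , -0.05189802,  0.00616524]), 'gripper_width': 0.08530157768019771} 0.0187
scene cam at [ 1.2744819  -0.31618697  1.1938183 ]
cartridge 0.93 [0.599 0.233 0.08 ] [[404. 180.]]
cartridge 0.91 [0.442 0.154 0.078] [[362. 155.]]
cartridge 0.7 [0.409 0.315 0.078] [[398. 135.]]
fin 0.86 [0.414 0.317 0.08 ] [[399. 136.]]
fin 0.75 [0.496 0.365 0.081] [[423. 147.]]
fin 0.75 [0.437 0.15  0.08 ] [[360. 154.]]
unit 0.79 [ 0.525 -0.147  0.055] [[291. 206.]]
collar_top 0.8 [ 0.531 -0.146  0.05 ] [[292. 208.]]
spare 0.67 [0.511 0.24  0.082]
[... 240 characters left out ...]
.]]
jar 0.66 [ 0.383 -0.393  0.056] [[207. 198.]]
top cam at [ 0.40512387 -0.0408784   1.09448598]
cartridge 0.9 [0.478 0.365 0.08 ] [[185. 229.]]
cartridge 0.89 [0.574 0.233 0.082] [[233. 193.]]
cartridge 0.67 [0.388 0.313 0.079] [[203. 262.]]
fin 0.94 [0.581 0.235 0.081] [[232. 191.]]
fin 0.9 [0.394 0.317 0.086] [[201. 260.]]
fin 0.65 [0.479 0.357 0.086] [[187. 229.]]
unit 0.73 [ 0.496 -0.141  0.049] [[370. 220.]]
collar_top 0.82 [ 0.495 -0.138  0.05 ] [[369. 220.]]
spare 0.58 [0.495 0.244 0.087] [[228. 222.]]
flask 0.85 [0.722 0.091 0.054] [[286. 142.]]
beaker 0.61 [0.481 0.066 0.019] [[296. 227.]]
bottle 0.96 [0.697 0.251 0.101] [[225. 148.]]
jar 0.57 [ 0.361 -0.383  0.075] [[465. 268.]]
```

View pics/scene0.png

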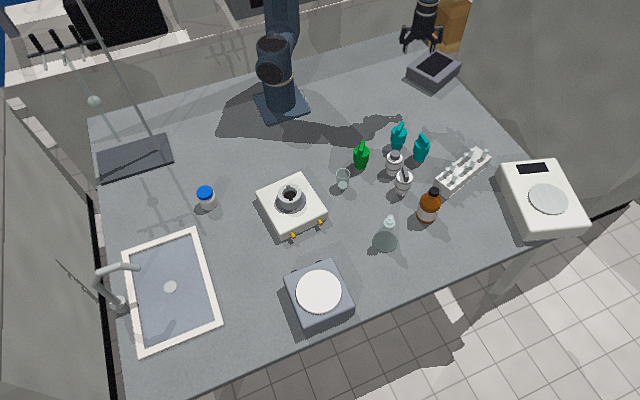

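View pics/top0.png

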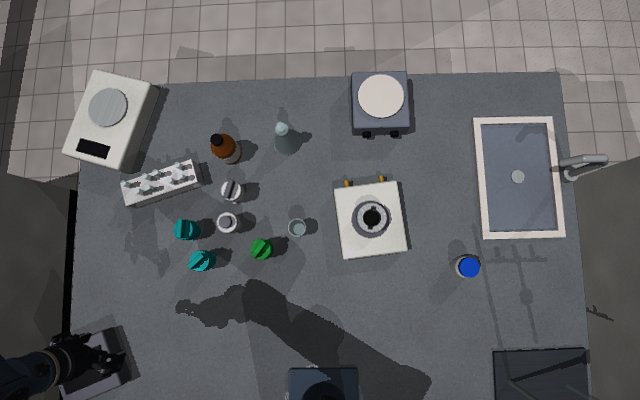

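The fin cartridge is the white one at top (232,190). The spare with the round knob is at (227,223), and the turquoise and green look-alikes stand at (186,229), (200,260) and (261,249). The collar is at (371,218). Next I'll zoom in and measure from depth.

```bash
python3 - <<'E'
from h import *
s=snap("top"); im=s["image"][...,::-1]; np.save("pics/_",0)
a=cv2.resize(im[165:215,205:255],(400,400),interpolation=cv2.INTER_CUBIC); b=cv2.resize(im[193:243,346:396],(400,400),interpolation=cv2.INTER_CUBIC)
cv2.imwrite("pics/crop.png",np.hstack([a,b]))
W=cloud(s)
def rect(m):
    p=W[m][:,:2].astype(np.float32); return cv2.minAreaRect(p),len(p),W[m].mean(0).round(4)
d=np.hypot(W[...,0]-.58,W[...,1]-.233)
m=(d<.045)&(W[...,2]>.1)&(W[...,2]<.125); print("fin",rect(m),W[m][:,2].max())
p=W[m][:,:2]; e,v=np.linalg.eigh(np.cov(p.T)); print("fin ang",np.arctan2(v[1,1],v[0,1]),np.sqrt(e))
m=(d<.045)&(W[...,2]>.077)&(W[...,2]<.092); print("barrel",cv2.minEnclosingCircle(W[m][:,:2].astype(np.float32)))
d=np.hypot(W[...,0]-.505,W[...,1]+.14)
m=(d<.06)&(W[...,2]>.088)&(W[...,2]<.102); print("collar",cv2.minEnclosingCircle(W[m][:,:2].astype(np.float32)),rect(m))
m=(d<.16)&(W[...,2]>.043)&(W[...,2]<.056); print("unit",rect(m))
for n,x,y in(("spare",.495,.244),("bottle",.697,.251),("flask",.722,.091),("turq",.478,.365),("green",.43,.15),("rack",.6,.4)):
    d=np.hypot(W[...,0]-x,W[...,1]-y); m=(d<.05)&(W[...,2]>.06); print(n,W[m].min(0).round(3),W[m].max(0).round(3))
E
```

```text
fin (((0.5818873047828674, 0.2394600212574005), (0.014208817854523659, 0.04862091690301895), 76.52427673339844), 103, array([0.5809, 0.2383, 0.1103])) 0.11642393379805431
fin ang 2.8722076894668147 [0.00407045 0.01451609]
barrel ((0.5818435549736023, 0.23858608305454254), 0.027595171704888344)
collar ((0.49668148159980774, -0.1406514197587967), 0.0389765202999115) (((0.49653929471969604, -0.14037418365478516), (0.07646360993385315, 0.07440883666276932), 88.80113983154297), 408, array([ 0.4965, -0.1401,  0.0948]))
unit (((0.49807673692703247, -0.14073947072029114), (0.19789277017116547, 0.181365966796875), 6.297102928161621), 3974, array([ 0.4956, -0.1397,  0.0502]))
spare [0.468 0.223 0.06 ] [0.52  0.276 0.108]
bottle [0.674 0.228 0.06 ] [0.739 0.293 0.153]
flask [0.716 0.071 0.06 ] [0.759 0.117 0.155]
turq [0.451 0.343 0.06 ] [0.507 0.395 0.116]
green [0.397 0.13  0.061] [0.451 0.185 0.118]
rack [0.594 0.357 0.06 ] [0.649 0.45  0.104]
```

View pics/crop.png

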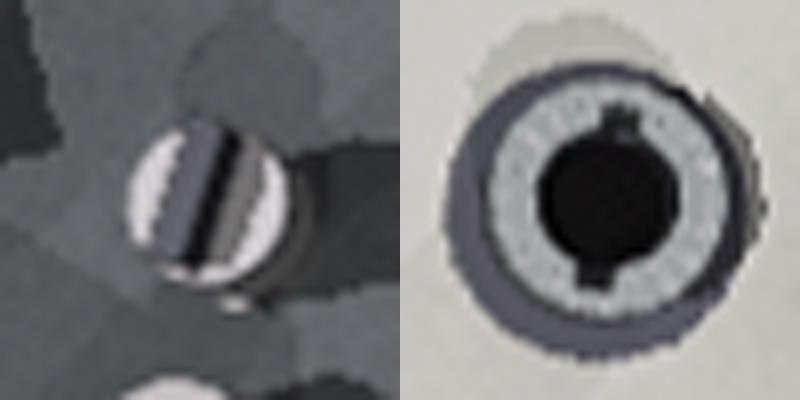

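The crop shows the slots at crop (624,122) and (594,278), close to the unit's x axis. The fin runs up and to the right. Now I'll work out the angles and the first move.

```bash
cat >> h.py <<'E'
from scipy.spatial.transform import Rotation as Ro
def rot(): return Ro.from_euler("xyz",robot.state()["tcp_rot"]).as_matrix()
def need(target,ang=None):
    "shift in tool axes; turn so that jaw axis z is at world angle ang (mod pi)"
    st=robot.state(); R=rot(); print("t",round(st["t"],2),"pos",st["position"].round(4),"F",st["contact_force"].round(1),"T",st["torque"].round(2),"w",round(st["gripper_width"],4),"q6",st["joints"][5].round(3))
    print("tool x",R[:,0].round(3),"tool y",R[:,1].round(3),"jaw",np.arctan2(R[1,2],R[0,2]).round(4))
    print("shift",(R.T@(np.array(target)-st["position"])).round(4))
    if ang is not None:
        d=-(ang-np.arctan2(R[1,2],R[0,2])); d=(d+np.pi/2)%np.pi-np.pi/2; print("yaw",d.round(4))
E
python3 - <<'E'
from h import *
s=snap("top")
def px2w(u,v,z):
    n=cv2.undistortPoints(np.array([[[u,v]]],float),K(s),np.array(s["distortion"],float)).ravel()
    o=toW(s,[0,0,0]); d=toW(s,[n[0],n[1],1])-o; return o+d*(z-o[2])/d[2]
g=cv2.cvtColor(s["image"],cv2.COLOR_RGB2GRAY)
C=np.array([.4966,-.1405,.095])
# polar profile of the top face: darkness at radii 25..28 mm
th=np.linspace(-np.pi,np.pi,360,endpoint=False)
# bore centre from dark region fit
rr=np.linspace(.012,.036,49)
def samp(c,t,r):
    P=np.stack([c[0]+r*np.cos(t),c[1]+r*np.sin(t),0*t+.095],-1); u=toPix(s,P).astype(np.float32); return cv2.remap(g,u[:,0].reshape(-1,1),u[:,1].reshape(-1,1),cv2.INTER_LINEAR).ravel().astype(float)
for it in range(3):
    A=np.stack([samp(C,th,r) for r in rr]); edge=rr[np.argmax(A>95,0)]
    P=C[:2]+edge[:,None]*np.stack([np.cos(th),np.sin(th)],-1); ok=edge<.0262
    q=P[ok]; sol=np.linalg.lstsq(np.c_[2*q,np.ones(len(q))],(q**2).sum(1),rcond=None)[0]; C[:2]=sol[:2]; print("bore",sol[:2].round(4),np.sqrt(sol[2]+sol[:2]@sol[:2]).round(4))
D=np.mean([samp(C,th,r) for r in np.arange(.0255,.0285,.0005)],0)
w=np.clip(np.median(D)-D-25,0,None); near=w>0
print([(round(t,2),int(x)) for t,x in zip(th[near],D[near])][::3])
print("slot line",np.angle((w*np.exp(2j*th)).sum())/2)
print("pix slots",px2w(346+624/8-346*0-50-.0+0,193+122/8,.095),px2w(346+(594-400)/8,193+278/8,.095),px2w(346+(624-400)/8,193+122/8,.095))
need([.5815,.2388,.2],-.269+np.pi/2)
E
```

```text
bore [ 0.4979 -0.1404] 0.0238
bore [ 0.498  -0.1404] 0.0238
bore [ 0.498  -0.1405] 0.0238
[(np.float64(-3.14), 67), (np.float64(-3.09), 106), (np.float64(-0.49), 135), (np.float64(-0.44), 92), (np.float64(-0.38), 53), (np.float64(-0.33), 47), (np.float64(-0.28), 46), (np.float64(-0.23), 43), (np.float64(-0.17), 39), (np.float64(-0.12), 40), (np.float64(-0.07), 46), (np.float64(-0.02), 61), (np.float64(0.03), 91), (np.float64(2.65), 133), (np.float64(2.71), 90), (np.float64(2.76), 47), (np.float64(2.81), 36), (np.float64(2.86), 32), (np.float64(2.91), 31), (np.float64(2.97), 28), (np.float64(3.02), 28), (np.float64(3.07), 35), (np.float64(3.12), 59)]
slot line -0.2018699736170831
pix slots [ 0.52190108 -0.14798693  0.095     ] [ 0.47063085 -0.13618542  0.095     ] [ 0.52190108 -0.14798693  0.095     ]
t 1.1 pos [0.2097 0.4813 0.2313] F [-0.2  0.4  0.2] T [-0.01 -0.04 -0.01] w 0.0852 q6 1.443
tool x [ 0.  0. -1.] tool y [-0.917  0.399 -0.   ] jaw 1.16
shift [ 0.0313 -0.4377 -0.0739]
yaw -0.1418
```

Request:
{"fn": "carry_out", "kwargs": {
  "steps": [
    {"xyz": [0, -0.0365, -0.0062]},
    {"xyz": [0, -0.0365, -0.0062]},
    {"xyz": [0, -0.0365, -0.0062]},
    {"xyz": [0, -0.0365, -0.0062]},
    {"xyz": [0, -0.0365, -0.0062]},
    {"xyz": [0, -0.0365, -0.0062]},
    {"xyz": [0, -0.0365, -0.0062]},
    {"xyz": [0, -0.0365, -0.0062]},
    {"xyz": [0, -0.0365, -0.0062]},
    {"xyz": [0, -0.0365, -0.0062]},
    {"xyz": [0, -0.0365, -0.0062]},
    {"xyz": [0, -0.0365, -0.0062]},
    {"xyz": [0, 0, 0], "yaw": -0.142},
    {"xyz": [0.03, 0, 0]},
    {"xyz": [0.03, 0, 0]},
    {"xyz": [0, 0, 0]}
  ],
  "fingers": 1
}}

```text
$.steps[0]: bad value
```

```bash
python3 - <<'E'
from h import *
need([.5815,.2388,.087],-.269+np.pi/2)
s=snap("scene"); u=toPix(s,[.58,.24,.1])[0].astype(int); im=s["image"][...,::-1][u[1]-45:u[1]+45,u[0]-60:u[0]+60]
cv2.imwrite("pics/pre.png",cv2.resize(im,None,fx=5,fy=5,interpolation=cv2.INTER_CUBIC))
E
```

```text
t 1.1 pos [0.2097 0.4813 0.2313] F [-0.2  0.4  0.2] T [-0.01 -0.04 -0.01] w 0.0852 q6 1.443
tool x [ 0.  0. -1.] tool y [-0.917  0.399 -0.   ] jaw 1.16
shift [ 0.1443 -0.4377 -0.0739]
yaw -0.1418
```

View pics/pre.png

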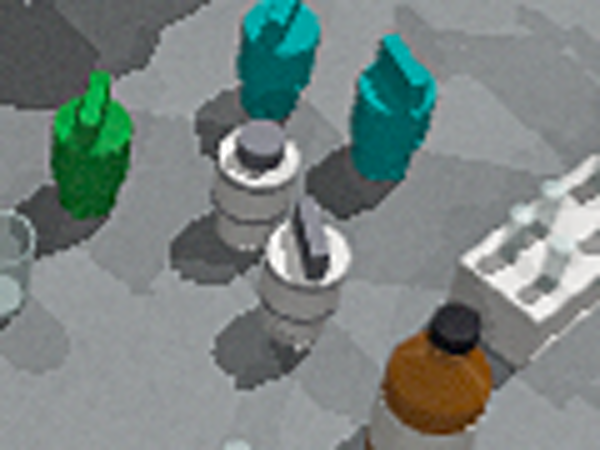

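The arm hasn't moved, because every row needs a yaw value. The picture confirms the target: the flat grey fin is at crop (310,240), and the round-knob spare is behind it at (260,145).

Request:
{"fn": "carry_out", "kwargs": {
  "steps": [
    {"xyz": [0, -0.0365, -0.0062], "yaw": 0},
    {"xyz": [0, -0.0365, -0.0062], "yaw": 0},
    {"xyz": [0, -0.0365, -0.0062], "yaw": 0},
    {"xyz": [0, -0.0365, -0.0062], "yaw": 0},
    {"xyz": [0, -0.0365, -0.0062], "yaw": 0},
    {"xyz": [0, -0.0365, -0.0062], "yaw": 0},
    {"xyz": [0, -0.0365, -0.0062], "yaw": 0},
    {"xyz": [0, -0.0365, -0.0062], "yaw": 0},
    {"xyz": [0, -0.0365, -0.0062], "yaw": 0},
    {"xyz": [0, -0.0365, -0.0062], "yaw": 0},
    {"xyz": [0, -0.0365, -0.0062], "yaw": 0},
    {"xyz": [0, -0.0365, -0.0062], "yaw": 0},
    {"xyz": [0, 0, 0], "yaw": -0.142},
    {"xyz": [0.03, 0, 0], "yaw": 0},
    {"xyz": [0.03, 0, 0], "yaw": 0},
    {"xyz": [0, 0, 0], "yaw": 0}
  ],
  "fingers": 1
}}

```text
t: 3.15
position: [0.5794, 0.2375, 0.1677]
tcp_rot: [2.123, 1.564, -2.858]
contact_force: [-0.7, -0.1, -0.2]
gripper_width: 0.0852
```

```bash
python3 - <<'E'
from h import *
need([.5815,.2388,.087],-.269+np.pi/2)
E
```

```text
t 3.15 pos [0.5794 0.2375 0.1677] F [-0.7 -0.1 -0.2] T [-0.02  0.04 -0.  ] w 0.0852 q6 0.551
tool x [-0.007 -0.002 -1.   ] tool y [-0.964  0.266  0.006] jaw 1.3019
shift [ 0.0806 -0.0022  0.0021]
yaw 0.0001
```

Request:
{"fn": "carry_out", "kwargs": {
  "steps": [
    {"xyz": [0.03, -0.001, 0.001], "yaw": 0},
    {"xyz": [0.03, -0.001, 0.001], "yaw": 0},
    {"xyz": [0.018, 0, 0], "yaw": 0},
    {"xyz": [0, 0, 0], "yaw": 0},
    {"xyz": [0, 0, 0], "yaw": 0}
  ]
}}

```text
t: 3.78
position: [0.585, 0.2399, 0.0951]
tcp_rot: [-1.036, 1.568, 0.266]
contact_force: [0.6, -0.1, 0.2]
gripper_width: 0.0853
```

```bash
python3 - <<'E'
from h import *
need([.5815,.2388,.087],-.269+np.pi/2)
E
```

```text
t 3.77 pos [0.585  0.2399 0.0951] F [ 0.6 -0.1  0.2] T [-0.01  0.   -0.  ] w 0.0853 q6 0.552
tool x [ 0.003  0.001 -1.   ] tool y [-0.964  0.266 -0.002] jaw 1.302
shift [ 0.0081  0.0031 -0.002 ]
yaw 0.0002
```

Request:
{"fn": "carry_out", "kwargs": {
  "steps": [
    {"xyz": [0, 0, 0], "yaw": 0},
    {"xyz": [0, 0, 0], "yaw": 0},
    {"xyz": [0, 0, 0], "yaw": 0}
  ]
}}

```text
t: 4.15
position: [0.5842, 0.2397, 0.0939]
tcp_rot: [-1.048, 1.57, 0.254]
contact_force: [-0.1, -1.2, -0.4]
gripper_width: 0.085
```

```bash
python3 - <<'E'
from h import *
for i in range(2):
    need([.5815,.2388,.087],-.269+np.pi/2); s=snap("scene")
E
```

```text
t 4.15 pos [0.5842 0.2397 0.0939] F [-0.1 -1.2 -0.4] T [-0.02  0.03 -0.04] w 0.085 q6 0.552
tool x [ 0.001  0.    -1.   ] tool y [-0.964  0.266 -0.001] jaw 1.302
shift [ 0.0069  0.0024 -0.0016]
yaw 0.0002
t 4.2 pos [0.5841 0.2397 0.0937] F [-0.4 -0.  -0.6] T [0.02 0.02 0.  ] w 0.0855 q6 0.552
tool x [ 0.001  0.    -1.   ] tool y [-0.964  0.266 -0.   ] jaw 1.302
shift [ 0.0067  0.0023 -0.0015]
yaw 0.0002
```

Request:
{"fn": "carry_out", "kwargs": {
  "steps": [
    {"xyz": [0.005, 0.0015, -0.001], "yaw": 0},
    {"xyz": [0, 0, 0], "yaw": 0},
    {"xyz": [0, 0, 0], "yaw": 0},
    {"xyz": [0, 0, 0], "yaw": 0}
  ]
}}

```text
t: 4.75
position: [0.5823, 0.239, 0.0884]
tcp_rot: [-0.776, 1.571, 0.526]
contact_force: [-0.2, 0.3, -0.3]
gripper_width: 0.0853
```

Request:
{"fn": "carry_out", "kwargs": {
  "steps": [
    {"xyz": [0, 0, 0], "yaw": 0},
    {"xyz": [0, 0, 0], "yaw": 0},
    {"xyz": [0, 0, 0], "yaw": 0},
    {"xyz": [0, 0, 0], "yaw": 0},
    {"xyz": [0, 0, 0], "yaw": 0},
    {"xyz": [0, 0, 0], "yaw": 0}
  ],
  "fingers": 0,
  "newtons": 60
}}

```text
t: 5.5
position: [0.5822, 0.239, 0.0884]
tcp_rot: [2.401, 1.571, -2.581]
contact_force: [-0.7, 0.3, -0.1]
gripper_width: 0.013
```

Request:
{"fn": "carry_out", "kwargs": {
  "steps": [
    {"xyz": [-0.015, 0, 0], "yaw": 0},
    {"xyz": [-0.03, 0, 0], "yaw": 0},
    {"xyz": [-0.03, 0, 0], "yaw": 0},
    {"xyz": [-0.03, 0, 0], "yaw": 0},
    {"xyz": [-0.03, 0, 0], "yaw": 0},
    {"xyz": [0, -0.002, -0.0353], "yaw": 0},
    {"xyz": [0, -0.002, -0.0353], "yaw": 0},
    {"xyz": [0, -0.002, -0.0353], "yaw": 0},
    {"xyz": [0, -0.002, -0.0353], "yaw": 0},
    {"xyz": [0, -0.002, -0.0353], "yaw": 0},
    {"xyz": [0, -0.002, -0.0353], "yaw": 0},
    {"xyz": [0, -0.002, -0.0353], "yaw": 0},
    {"xyz": [0, -0.002, -0.0353], "yaw": 0},
    {"xyz": [0, -0.002, -0.0353], "yaw": 0},
    {"xyz": [0, -0.002, -0.0353], "yaw": 0},
    {"xyz": [0, -0.002, -0.0353], "yaw": 0},
    {"xyz": [0, 0, 0], "yaw": -0.05},
    {"xyz": [0, 0, 0], "yaw": 0},
    {"xyz": [0, 0, 0], "yaw": 0},
    {"xyz": [0, 0, 0], "yaw": 0}
  ]
}}

```text
t: 8.0
position: [0.5004, -0.1407, 0.2234]
tcp_rot: [-1.405, 1.571, -0.052]
contact_force: [-0.1, 0.5, -2.8]
gripper_width: 0.0128
```

```bash
python3 - <<'E'
from h import *
s=snap("scene")
need([.498,-.1405,.2],-.22+np.pi/2)
W=cloud(s); d=np.hypot(W[...,0]-.498,W[...,1]+.14)
# barrel slices: fit circle of r=28mm to visible side
from scipy.optimize import least_squares
for lo,hi,r in((.103,.14,.022),(.15,.17,.028),(.17,.19,.028)):
    m=(d<.05)&(W[...,2]>lo)&(W[...,2]<hi); q=W[m]
    if len(q)<10: print(lo,len(q)); continue
    f=least_squares(lambda c:np.hypot(q[:,0]-c[0],q[:,1]-c[1])-r,[.495,-.138],loss="soft_l1",f_scale=.001); print(lo,hi,len(q),f.x.round(4),np.abs(f.fun).mean().round(4))
u=toPix(s,[.498,-.14,.12])[0].astype(int); im=s["image"][...,::-1][u[1]-50:u[1]+50,u[0]-50:u[0]+50]
cv2.imwrite("pics/held.png",cv2.resize(im,None,fx=6,fy=6,interpolation=cv2.INTER_CUBIC))
E
```

```text
t 8.05 pos [ 0.5004 -0.1407  0.2234] F [ 0.2  0.8 -2.1] T [0.04 0.05 0.  ] w 0.0129 q6 -0.185
tool x [ 0. -0. -1.] tool y [-0.976  0.216 -0.   ] jaw 1.3526
shift [ 0.0234  0.0024 -0.0003]
yaw 0.0018
0.103 3
0.15 0.17 35 [ 0.497  -0.1384] 0.0024
0.17 0.19 66 [ 0.5026 -0.141 ] 0.0009
```

View pics/held.png

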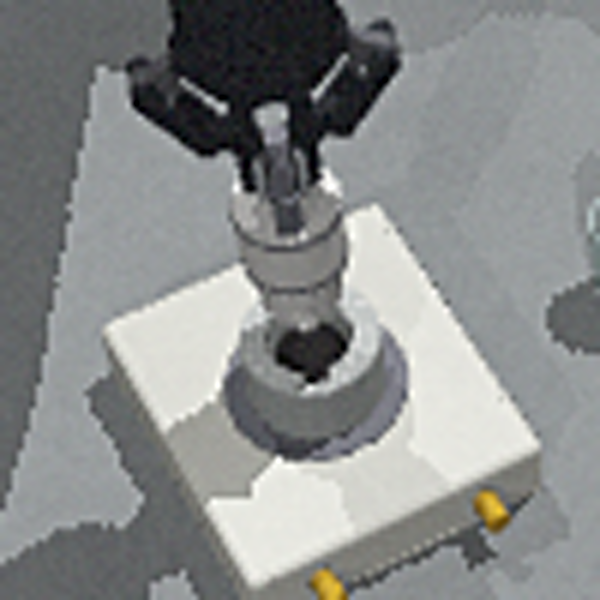

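Cartridge is held upright above the collar, bore at crop (310,350). I'll descend until the foot enters the bore and check the forces.

Request:
{"fn": "carry_out", "kwargs": {
  "steps": [
    {"xyz": [0.015, 0.0019, 0], "yaw": 0},
    {"xyz": [0.013, 0, 0], "yaw": 0},
    {"xyz": [0.007, 0, 0], "yaw": 0},
    {"xyz": [0, 0, 0], "yaw": 0},
    {"xyz": [0, 0, 0], "yaw": 0},
    {"xyz": [0.003, 0, 0], "yaw": 0},
    {"xyz": [0.003, 0, 0], "yaw": 0},
    {"xyz": [0.002, 0, 0], "yaw": 0},
    {"xyz": [0, 0, 0], "yaw": 0},
    {"xyz": [0, 0, 0], "yaw": 0}
  ]
}}

```text
t: 9.3
position: [0.4985, -0.1408, 0.1803]
tcp_rot: [2.587, 1.571, -2.344]
contact_force: [0.1, -0.7, -2.5]
gripper_width: 0.0131
```

```bash
python3 - <<'E'
from h import *
need([.4985,-.1405,.1754],-.22+np.pi/2)
E
```

```text
t 9.3 pos [ 0.4985 -0.1408  0.1803] F [ 0.1 -0.7 -2.5] T [-0.04  0.03 -0.06] w 0.0131 q6 -0.186
tool x [-0. -0. -1.] tool y [-0.976  0.217  0.   ] jaw 1.3521
shift [0.0049 0.     0.0003]
yaw 0.0013
```

No contact force beyond the weight, and the foot is in the bore. I'll continue in small steps: lugs on the top face would be TCP ≈ 0.173, and in the slots at the plate ≈ 0.166.

Request:
{"fn": "carry_out", "kwargs": {
  "steps": [
    {"xyz": [0.002, 0, 0], "yaw": 0},
    {"xyz": [0.002, 0, 0], "yaw": 0},
    {"xyz": [0.002, 0, 0], "yaw": 0},
    {"xyz": [0.001, 0, 0], "yaw": 0},
    {"xyz": [0.001, 0, 0], "yaw": 0},
    {"xyz": [0.001, 0, 0], "yaw": 0},
    {"xyz": [0, 0, 0], "yaw": 0},
    {"xyz": [0, 0, 0], "yaw": 0}
  ]
}}

```text
t: 10.3
position: [0.4985, -0.1408, 0.1713]
tcp_rot: [-1.352, 1.571, 0.0]
contact_force: [-0.5, 0.4, -3.1]
gripper_width: 0.0128
```

```bash
python3 - <<'E'
from h import *
need([.4985,-.1405,.1664],-.22+np.pi/2)
E
```

```text
t 10.3 pos [ 0.4985 -0.1408  0.1713] F [-0.5  0.4 -3.1] T [ 0.08 -0.01 -0.03] w 0.0128 q6 -0.186
tool x [ 0.  0. -1.] tool y [-0.976  0.217 -0.   ] jaw 1.352
shift [0.0049 0.0001 0.0003]
yaw 0.0012
```

The lugs are in the slots: 2 mm below the rest height with no force. Now the press against the spring.

Request:
{"fn": "carry_out", "kwargs": {
  "steps": [
    {"xyz": [0.002, 0, 0], "yaw": 0},
    {"xyz": [0.002, 0, 0], "yaw": 0},
    {"xyz": [0.002, 0, 0], "yaw": 0},
    {"xyz": [0.001, 0, 0], "yaw": 0},
    {"xyz": [0.001, 0, 0], "yaw": 0},
    {"xyz": [0, 0, 0], "yaw": 0},
    {"xyz": [0, 0, 0], "yaw": 0}
  ]
}}

```text
t: 11.18
position: [0.4986, -0.1407, 0.1637]
tcp_rot: [-1.528, 1.57, -0.176]
contact_force: [-0.6, 2.0, 3.5]
gripper_width: 0.013
```

Request:
{"fn": "carry_out", "kwargs": {
  "steps": [
    {"xyz": [0.002, 0, 0], "yaw": 0},
    {"xyz": [0.002, 0, 0], "yaw": 0},
    {"xyz": [0.001, 0, 0], "yaw": 0},
    {"xyz": [0, 0, 0], "yaw": 0},
    {"xyz": [0, 0, 0], "yaw": 0},
    {"xyz": [0, 0, 0], "yaw": 0}
  ]
}}

```text
t: 11.92
position: [0.4987, -0.1408, 0.1591]
tcp_rot: [-1.661, 1.57, -0.309]
contact_force: [-1.9, 1.9, 6.2]
gripper_width: 0.0129
```

Request:
{"fn": "carry_out", "kwargs": {
  "steps": [
    {"xyz": [0.0015, 0, 0], "yaw": 0},
    {"xyz": [0.0012, 0, 0], "yaw": 0},
    {"xyz": [0.0008, 0, 0], "yaw": 0},
    {"xyz": [0, 0, 0], "yaw": 0},
    {"xyz": [0, 0, 0], "yaw": 0},
    {"xyz": [0, 0, 0], "yaw": 0}
  ]
}}

```text
t: 12.68
position: [0.4987, -0.1408, 0.1562]
tcp_rot: [-1.673, 1.569, -0.321]
contact_force: [-3.0, 1.7, 8.3]
gripper_width: 0.0127
```

```bash
python3 - <<'E'
from h import *
need([.4985,-.1405,.156],-.22+np.pi/2)
E
```

```text
t 12.68 pos [ 0.4987 -0.1408  0.1562] F [-3.   1.7  8.3] T [0.39 0.82 0.04] w 0.0127 q6 -0.186
tool x [ 0.001 -0.    -1.   ] tool y [-0.976  0.217 -0.001] jaw 1.3521
shift [0.0002 0.0003 0.0002]
yaw 0.0013
```

Request:
{"fn": "carry_out", "kwargs": {
  "steps": [
    {"xyz": [0.0003, 0.0007, 0], "yaw": 0},
    {"xyz": [0, 0, 0], "yaw": 0.03},
    {"xyz": [0, 0, 0], "yaw": 0.03},
    {"xyz": [0, 0, 0], "yaw": 0.04},
    {"xyz": [0, 0, 0], "yaw": 0.04},
    {"xyz": [0, 0, 0], "yaw": 0}
  ]
}}

```text
t: 13.42
position: [0.4992, -0.1404, 0.1563]
tcp_rot: [-1.18, 1.567, 0.033]
contact_force: [-0.4, 2.5, 8.8]
gripper_width: 0.0129
```

```bash
python3 - <<'E'
from h import *
need([.4985,-.1405,.156],-.22+np.pi/2)
E
```

```text
t 13.43 pos [ 0.4992 -0.1404  0.1563] F [-0.4  2.5  8.8] T [0.61 0.27 0.08] w 0.0129 q6 -0.046
tool x [ 0.004  0.    -1.   ] tool y [-0.936  0.351 -0.004] jaw 1.2125
shift [ 0.0003  0.0006 -0.0004]
yaw -0.1383
```

Request:
{"fn": "carry_out", "kwargs": {
  "steps": [
    {"xyz": [0, 0.0001, 0.0004], "yaw": 0.06},
    {"xyz": [0, 0, 0], "yaw": 0.08},
    {"xyz": [0, 0, 0], "yaw": 0.08},
    {"xyz": [0, 0, 0], "yaw": 0.08},
    {"xyz": [0, 0, 0], "yaw": 0.08},
    {"xyz": [0, 0, 0], "yaw": 0.08},
    {"xyz": [0, 0, 0], "yaw": 0}
  ]
}}

```text
t: 14.3
position: [0.4998, -0.139, 0.1564]
tcp_rot: [-0.336, 1.565, 0.417]
contact_force: [1.2, 3.9, 8.4]
gripper_width: 0.0129
```

```bash
python3 - <<'E'
from h import *
need([.4985,-.1405,.156],-.22+np.pi/2)
E
```

```text
t 14.3 pos [ 0.4998 -0.139   0.1564] F [1.2 3.9 8.4] T [ 1.1  -0.04  0.01] w 0.0129 q6 0.415
tool x [ 0.006  0.002 -1.   ] tool y [-0.684  0.73  -0.002] jaw 0.7528
shift [ 0.0004 -0.0002 -0.002 ]
yaw -0.598
```

Request:
{"fn": "carry_out", "kwargs": {
  "steps": [
    {"xyz": [0, 0.0005, 0.0009], "yaw": 0.04},
    {"xyz": [0, 0, 0], "yaw": 0.08},
    {"xyz": [0, 0, 0], "yaw": 0.08},
    {"xyz": [0, 0.0003, 0.0004], "yaw": 0.08},
    {"xyz": [0, 0, 0], "yaw": 0.08},
    {"xyz": [0, 0, 0], "yaw": 0}
  ]
}}

```text
t: 15.05
position: [0.5004, -0.1383, 0.1566]
tcp_rot: [-0.267, 1.565, 0.125]
contact_force: [1.1, 3.2, 8.0]
gripper_width: 0.0132
```

```bash
python3 - <<'E'
from h import *
need([.4985,-.1405,.156],-.22+np.pi/2)
E
```

```text
t 15.05 pos [ 0.5004 -0.1383  0.1566] F [1.1 3.2 8. ] T [ 0.81 -0.01 -0.01] w 0.0132 q6 0.778
tool x [ 0.006  0.001 -1.   ] tool y [-0.382  0.924 -0.002] jaw 0.3922
shift [ 0.0005 -0.0013 -0.0026]
yaw -0.9586
```

Request:
{"fn": "carry_out", "kwargs": {
  "steps": [
    {"xyz": [0.0005, 0.0006, 0.0003], "yaw": 0.05},
    {"xyz": [0, 0, 0], "yaw": 0.07},
    {"xyz": [0, 0, 0], "yaw": 0.07},
    {"xyz": [0, 0, 0], "yaw": 0.05},
    {"xyz": [0, 0, 0], "yaw": 0},
    {"xyz": [0, 0, 0], "yaw": 0}
  ]
}}

```text
t: 15.8
position: [0.5008, -0.1381, 0.1563]
tcp_rot: [-0.211, 1.564, -0.058]
contact_force: [0.8, 2.2, 7.6]
gripper_width: 0.0129
```

```bash
python3 - <<'E'
from h import *
need([.4985,-.1405,.156],-.22+np.pi/2)
E
```

```text
t 15.8 pos [ 0.5008 -0.1381  0.1563] F [0.8 2.2 7.6] T [ 0.55 -0.13  0.02] w 0.0129 q6 1.019
tool x [ 0.007 -0.    -1.   ] tool y [-0.152  0.988 -0.001] jaw 0.1526
shift [ 0.0002 -0.002  -0.0027]
yaw -1.1982
```

Turned 1.20 rad so far, so I'll go in small steps toward the stop.

Request:
{"fn": "carry_out", "kwargs": {
  "steps": [
    {"xyz": [0.0003, 0, 0], "yaw": 0.03},
    {"xyz": [0, 0, 0], "yaw": 0.03},
    {"xyz": [0, 0, 0], "yaw": 0.02},
    {"xyz": [0, 0, 0], "yaw": 0},
    {"xyz": [0, 0, 0], "yaw": 0}
  ]
}}

```text
t: 16.42
position: [0.5012, -0.138, 0.1561]
tcp_rot: [-0.095, 1.563, -0.022]
contact_force: [1.0, 2.8, 8.5]
gripper_width: 0.0128
```

```bash
python3 - <<'E'
from h import *
need([.4985,-.1405,.156],-.22+np.pi/2)
E
```

```text
t 16.43 pos [ 0.5012 -0.138   0.1561] F [1.  2.8 8.5] T [ 0.63 -0.28  0.15] w 0.0128 q6 1.098
tool x [ 0.007 -0.    -1.   ] tool y [-0.073  0.997 -0.001] jaw 0.073
shift [ 0.0001 -0.0023 -0.0029]
yaw -1.2778
```

Request:
{"fn": "carry_out", "kwargs": {
  "steps": [
    {"xyz": [0, 0, 0], "yaw": 0.02},
    {"xyz": [0, 0, 0], "yaw": 0},
    {"xyz": [0, 0, 0], "yaw": 0}
  ]
}}

```text
t: 16.8
position: [0.5012, -0.138, 0.1562]
tcp_rot: [-0.061, 1.563, -0.009]
contact_force: [1.4, 2.3, 8.1]
gripper_width: 0.0127
```

```bash
python3 - <<'E'
from h import *
need([.4985,-.1405,.156],-.22+np.pi/2)
E
```

```text
t 16.8 pos [ 0.5012 -0.138   0.1562] F [1.4 2.3 8.1] T [ 0.57 -0.24  0.11] w 0.0127 q6 1.118
tool x [ 0.007 -0.    -1.   ] tool y [-0.053  0.999 -0.   ] jaw 0.053
shift [ 0.0001 -0.0024 -0.0028]
yaw -1.2978
```

Request:
{"fn": "carry_out", "kwargs": {
  "steps": [
    {"xyz": [0, 0, 0], "yaw": 0.02},
    {"xyz": [0, 0, 0], "yaw": 0.01},
    {"xyz": [0, 0, 0], "yaw": 0},
    {"xyz": [0, 0, 0], "yaw": 0}
  ]
}}

```text
t: 17.3
position: [0.5012, -0.1379, 0.1562]
tcp_rot: [-0.033, 1.563, -0.01]
contact_force: [0.3, 3.2, 9.0]
gripper_width: 0.0129
```

```bash
python3 - <<'E'
from h import *
need([.4985,-.1405,.156],-.22+np.pi/2)
E
```

```text
t 17.3 pos [ 0.5012 -0.1379  0.1562] F [0.3 3.2 9. ] T [ 0.63 -0.21  0.27] w 0.0129 q6 1.148
tool x [ 0.007 -0.    -1.   ] tool y [-0.023  1.    -0.   ] jaw 0.0233
shift [ 0.0001 -0.0025 -0.0028]
yaw -1.3275
```

Request:
{"fn": "carry_out", "kwargs": {
  "steps": [
    {"xyz": [0, 0, 0], "yaw": 0.02},
    {"xyz": [0, 0, 0], "yaw": 0},
    {"xyz": [0, 0, 0], "yaw": 0}
  ]
}}

```text
t: 17.68
position: [0.5009, -0.1379, 0.1561]
tcp_rot: [-0.011, 1.564, -0.008]
contact_force: [0.9, 3.6, 9.5]
gripper_width: 0.0127
```

```bash
python3 - <<'E'
from h import *
need([.4985,-.1405,.156],-.22+np.pi/2)
E
```

```text
t 17.68 pos [ 0.5009 -0.1379  0.1561] F [0.9 3.6 9.5] T [ 0.57 -0.13  0.21] w 0.0127 q6 1.168
tool x [ 0.007 -0.    -1.   ] tool y [-0.003  1.    -0.   ] jaw 0.0034
shift [ 0.0001 -0.0026 -0.0024]
yaw -1.3474
```

Request:
{"fn": "carry_out", "kwargs": {
  "steps": [
    {"xyz": [0, 0, 0], "yaw": 0.02},
    {"xyz": [0, 0, 0], "yaw": 0.01},
    {"xyz": [0, 0, 0], "yaw": 0},
    {"xyz": [0, 0, 0], "yaw": 0}
  ]
}}

```text
t: 18.18
position: [0.5008, -0.1379, 0.1561]
tcp_rot: [-0.021, 1.564, -0.045]
contact_force: [0.4, 2.7, 8.6]
gripper_width: 0.0125
```

```bash
cat >> h.py <<'E'
def tz(n=4):
    T=[]
    for i in range(n): snap("top"); T.append(np.r_[robot.state()["contact_force"],robot.state()["torque"][2]])
    print("meanF,Tz",np.mean(T,0).round(2),np.std(T,0).round(2)[3])
E
python3 - <<'E'
from h import *
need([.4985,-.1405,.156],-.22+np.pi/2); tz()
E
```

```text
t 18.18 pos [ 0.5008 -0.1379  0.1561] F [0.4 2.7 8.6] T [ 0.61 -0.05  0.85] w 0.0125 q6 1.196
tool x [ 0.007 -0.    -1.   ] tool y [ 0.024  1.    -0.   ] jaw -0.0244
shift [ 0.0001 -0.0027 -0.0023]
yaw -1.3752
meanF,Tz [0.46 2.28 9.11 0.85] 0.02
```

The stop is clear at 0.85 N m. I'll back off slightly to unload it, then let go and rise out of the way.

Request:
{"fn": "carry_out", "kwargs": {
  "steps": [
    {"xyz": [0, 0, 0], "yaw": -0.018},
    {"xyz": [0, 0, 0], "yaw": 0},
    {"xyz": [0, 0, 0], "yaw": 0}
  ]
}}

```text
t: 18.75
position: [0.5008, -0.1379, 0.1561]
tcp_rot: [-0.005, 1.564, -0.014]
contact_force: [1.6, 2.1, 9.3]
gripper_width: 0.0127
```

```bash
python3 - <<'E'
from h import *
need([.4985,-.1405,.156],-.22+np.pi/2); tz(3)
E
```

```text
t 18.75 pos [ 0.5008 -0.1379  0.1561] F [1.6 2.1 9.3] T [0.63 0.   0.41] w 0.0127 q6 1.18
tool x [ 0.007 -0.    -1.   ] tool y [ 0.008  1.    -0.   ] jaw -0.008
shift [ 0.0001 -0.0026 -0.0023]
yaw -1.3588
meanF,Tz [0.83 2.14 9.18 0.38] 0.02
```

Request:
{"fn": "carry_out", "kwargs": {
  "steps": [
    {"xyz": [0, 0, 0], "yaw": 0},
    {"xyz": [-0.002, 0, 0], "yaw": 0},
    {"xyz": [-0.003, 0, 0], "yaw": 0},
    {"xyz": [0, 0, 0], "yaw": 0},
    {"xyz": [0, 0, 0], "yaw": 0},
    {"xyz": [0, 0, 0], "yaw": 0}
  ],
  "fingers": 1
}}

```text
t: 19.65
position: [0.4982, -0.1381, 0.1583]
tcp_rot: [2.864, 1.57, 2.854]
contact_force: [-0.1, -0.4, 0.8]
gripper_width: 0.0853
```

```bash
python3 - <<'E'
from h import *
need([.4985,-.1405,.156])
E
```

```text
t 19.65 pos [ 0.4982 -0.1381  0.1583] F [-0.1 -0.4  0.8] T [-0.04 -0.01  0.01] w 0.0853 q6 1.181
tool x [-0.001  0.    -1.   ] tool y [0.01 1.   0.  ] jaw -0.01
shift [ 0.0023 -0.0024  0.0003]
```

Request:
{"fn": "carry_out", "kwargs": {
  "steps": [
    {"xyz": [-0.015, 0, 0], "yaw": 0},
    {"xyz": [-0.03, 0, 0], "yaw": 0},
    {"xyz": [-0.03, 0, 0], "yaw": 0},
    {"xyz": [-0.03, 0, 0], "yaw": 0},
    {"xyz": [0, 0.035, 0], "yaw": 0},
    {"xyz": [0, 0.035, 0], "yaw": 0},
    {"xyz": [0, 0.035, 0], "yaw": 0},
    {"xyz": [0, 0.035, 0], "yaw": 0},
    {"xyz": [0, 0.035, 0], "yaw": 0},
    {"xyz": [0, 0.035, 0], "yaw": 0},
    {"xyz": [0, 0, 0], "yaw": 0},
    {"xyz": [0, 0, 0], "yaw": 0}
  ]
}}

```text
t: 21.15
position: [0.5007, 0.0716, 0.2645]
tcp_rot: [-0.505, 1.57, -0.514]
contact_force: [-0.0, -0.5, 0.7]
gripper_width: 0.0857
```

```bash
python3 - <<'E'
from h import *
need([.4985,-.1405,.156])
ims=[]
for c in("top","scene"):
    s=snap(c); W=cloud(s); d=np.hypot(W[...,0]-.498,W[...,1]+.14)
    m=(d<.04)&(W[...,2]>.172)&(W[...,2]<.21); p=W[m]; print(c,"fin top z",np.percentile(p[:,2],[50,90]).round(4),p.mean(0).round(4),len(p))
    e,v=np.linalg.eigh(np.cov(p[:,:2].T)); print("ang",np.arctan2(v[1,1],v[0,1]).round(3),np.sqrt(e).round(4))
    m=(d<.032)&(W[...,2]>.145)&(W[...,2]<.168); b=W[m]; print("barrel top z",np.median(b[:,2]).round(4),cv2.minEnclosingCircle(b[:,:2].astype(np.float32)))
    m=(d<.042)&(d>.034)&(W[...,2]>.085)&(W[...,2]<.105); print("collar z",np.median(W[m][:,2]).round(4))
    m=(d>.06)&(d<.085)&(W[...,2]<.06)&(W[...,2]>.04);print("unit z",np.median(W[m][:,2]).round(4))
    u=toPix(s,[.498,-.14,.14])[0].astype(int); ims.append(cv2.resize(s["image"][...,::-1][u[1]-40:u[1]+40,u[0]-40:u[0]+40],(400,400),interpolation=cv2.INTER_CUBIC))
cv2.imwrite("pics/fin.png",np.hstack(ims))
E
```

```text
t 21.15 pos [0.5007 0.0716 0.2645] F [-0.  -0.5  0.7] T [-0.02 -0.04  0.02] w 0.0857 q6 1.59
tool x [ 0.001 -0.001 -1.   ] tool y [ 0.01   1.    -0.001] jaw -0.0097
shift [ 0.1086 -0.2121 -0.0003]
top fin top z [0.1849 0.1869] [ 0.4965 -0.1418  0.1842] 133
ang 1.575 [0.0042 0.0151]
barrel top z 0.157 ((0.4970914125442505, -0.14122845232486725), 0.028058381751179695)
collar z 0.0949
unit z 0.0503
scene fin top z [0.1837 0.1869] [ 0.5035 -0.1421  0.1826] 97
ang 1.555 [0.0044 0.0148]
barrel top z 0.1572 ((0.5023424625396729, -0.14256709814071655), 0.028263865038752556)
collar z 0.0943
unit z 0.0506
```

View pics/fin.png

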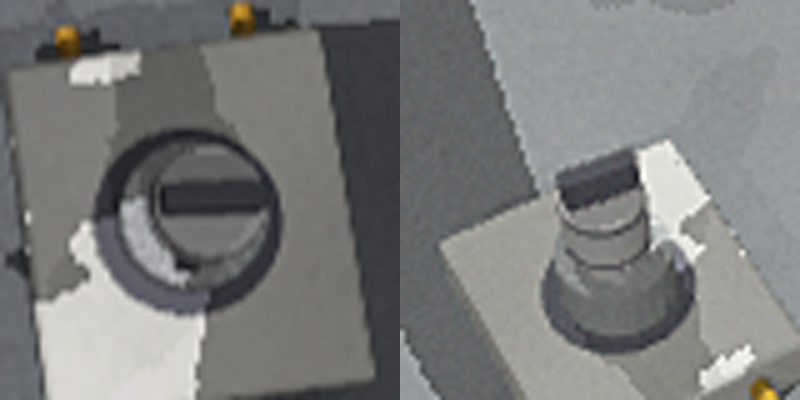

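The barrel top is at 0.157 m in both cameras, which is the lock height (0.073 + 0.084). The picture shows the fin turned about 1.35 rad from the slots, the cartridge upright and the gripper clear, so I'll hand in.

```bash
python3 -c "
from rig import robot
print(robot.close_job())"
```

```text
the job is handed in; nothing more can be done
None
```

The finned cartridge is in the collar and locked, and I handed the job in at about 21 s with the gripper open and clear.

**What I did:** I gripped the fin at 60 N, lined the lugs up with the slots as seen from above, and lowered the cartridge in. I pressed it against the spring, with about 11 N at the plate, and twisted it clockwise to the stop. I then backed off to 0.38 N m and let go.

**Last checks:**
- **Height:** both cameras put the barrel top at 0.157 m, which is exactly the locked height.
- **Turn:** the fin stands about 1.35 rad clockwise of the slot line I measured. The full travel is 1.31 rad, so the 0.04 rad difference is within my measuring error.
- **Gripper:** there was no contact force left on it.

**What was off:**
- **Torque at the stop:** one small step near the stop took the torque to 0.85 N m. That is under the limit of about 1 N m, but well above the 0.3 N m that shows the stop.
- **Grip:** I held the cartridge about 2 mm off centre, which gave up to 4 N of side force during the twist.
- **Camera mismatch:** the two cameras differ by about 5 mm on the cartridge's sideways position.
- **Not checked:** I didn't re-measure the other items on the bench afterwards. My paths kept clear of them.

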